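# Screw the bung into the lab waste canister

### The arm

A 6-joint arm with a two-finger parallel gripper is mounted at the origin on the work surface. World frame = base frame: x ahead of the robot, y to its left, z up, the work surface at z = 0. Lengths are in mm, angles in rad, forces in N, time in s.
With the tool pointing down it reaches from about 250 to 800 mm from the base axis. Payload 3.9 kg.
Tool frame: the origin (TCP) lies at the very end of the fingers, on their centre line; the grasp point (between the pads) lies arm.pinch_z behind it (arm.pinch_z is the distance from the TCP to the grasp point, in mm); z points along the fingers, y is the line along which they close (so a half turn about z gives the same grasp; the last joint's range is limited). The gripper opens to 85 mm and grips with 20 to 120 N. Pads are 22 mm wide; open, the fingers measure 114 mm over their backs; the gripper's body (76 mm by 85 mm) begins 54 mm behind the grasp point. The pads swing forward as they close: fully open they stand 13 mm farther back than shut.
Start: joints at [-1.229, 0.26, -0.138, 1.173, 0, 1.571], TCP at [175.966, -494.622, 231.304] pointing down, gripper open.
Joint ranges: [-2.78, 2.78], [-0.83, 1.72], [-1.28, 1.37], [-1.9, 2.12], [-1.57, 1.48], [-3.14, 3.14]. Speed limits (rad/s): [2.57, 2.57, 3.14, 3.14, 3.14, 3.14].

### API

Orientations are given as a unit quaternion [x, y, z, w].
In Python, from bench import arm, eoat, planner, imaging, finish_job, models, telemetry gives the robot as it stands. Calls block until the motion is done:
- arm.movep(position, orientation): joint-space move of the TCP to a pose.
- arm.move_linear(position, attitude=None, vel=150): straight line of the TCP; attitude=None keeps the orientation; vel is the mean speed in mm/s.
- arm.set_joints(angles): joint-space move.
- eoat.open_jaws() and eoat.clamp(): open the fingers fully, or close them until they stop; the grip force is fixed at half the most.
- arm.sleep(seconds).
- planner.inverse_kinematics(position, orientation): joint angles nearest the present ones, or None.
- imaging.capture(name): name is "scene" or "top"; returns (picture, depth): 480x640x3 uint8, red, green, blue; 480x640 float32, mm along the optical axis (not along the pixel's ray), 0 where there is no reading.
- imaging.camera_model(name): a dict with "fx", "fy", "cx", "cy" (pixels), "R" (3x3) and "t" (3): a world point X has camera coordinates R X + t. Camera axes: x right, y down, z forward; pixel columns grow to the right and rows downward; lengths in mm; the calibration is good to about 2 mm. A picture is of the moment at which its call begins. camera_model takes no time and is no camera call.
A pose or a line that the arm cannot do raises arm.MotionError and nothing moves.
- finish_job(): hands the job in; it is judged then, once.
Trained networks look in the newest picture that a camera, given by its name, has taken for a name from the list of things; names that differ only in an ending like _2 or _b are one class to them, and where a whole thing is asked for, a point or a joint stands for the part that bears it (a point fixed in the world has none). Each returns a list of dicts, best first, with "p" (0 to 1); they miss things now and then, are a little off and sometimes report something else, mostly with a low value. They report only what shows in the picture. A call takes as long as a camera call.
- models.look_for(camera, target): "xy" ([column, row] in pixels, amid what is visible of it).
- models.regions_of(camera, target): "region" (480x640 bool, what is visible of it) and "xy" ([column, row] in pixels, amid what is visible of it).
Readings, each from a call of its own:
- telemetry.current_time(): time.
- telemetry.current_qpos(): joint angles.
- telemetry.current_qd(): joint speeds.
- telemetry.current_joint_torque(): joint torques, N m.
- telemetry.current_tool_pos(): TCP position.
- telemetry.current_tcp_rot(): TCP orientation.
- telemetry.current_ft_force(): force on the tool from outside, world axes, zero at the start.
- telemetry.current_torque(): the same for the moment, N m.
- telemetry.current_opening(): finger opening in mm.
- telemetry.current_gripper_force(): force on a finger pad.
Only numpy, scipy, OpenCV 4.12 (cv2) and the standard library are available. Lean on these libraries where they do the work, as an engineer would, in place of code of your own. Each camera call takes 0.05 s, during which the arm holds its last target. There are 200 camera calls.

### The job

Take the grey bung out of the cream tray and screw it fully home in the mouth of the white waste canister, then let go of it. Set it level on the mouth, turn it gently anticlockwise until it drops into the thread start, then run it in clockwise until its flange sits flat on the rim; never force it or let it cross-thread, and leave the other labware alone.

Things in the scene. Friction and masses are not known exactly. Their poses are not given: they have to be found in the camera images.
- plug: Grey plastic bung, 160 g, standing upright in the tray; z up its axis, origin at the centre of its underside. A shank 38 mm across (foot tapered over 6 mm) carries three slanted lugs 120 degrees apart, undersides 14 mm above the foot, reaching out to 24.2 mm radius; above it a flange 62 mm across and 6 mm thick, and on top an upright bar grip, its top 68.5 mm above the origin.
- plug_seat (a point): Point on the bung's axis in the plane of the flange's underside, 34.5 mm above the foot; z up along the axis.
- plug_grip (a point): Middle of the bung's bar grip, on the axis, 55.5 mm above the foot. x along the bar (44 mm long), y across it (14 mm thick); the bar is 28 mm high, its top 13 mm above this point, the flange's top 15 mm below.
- mouth (a point): Centre of the flat rim of the canister's round mouth, z up; rim 140 mm above the bench, 66 mm outside and 53 mm inside diameter. Home: the flange lies on this rim. The bung has about 1.5 mm of sideways play in the mouth. These axes do not tell where the thread starts: that differs every time.
- ledge (a point): Centre of the flat ledge inside the mouth, 6 mm below the rim. Three openings in it, 120 degrees apart, 40 wide, lead to the thread. On the anticlockwise side of each stands a tooth, 3 mm high, 12 degrees wide. A bung set on the ledge has its flange 14 to 15 mm above the rim (about 17 to 18 if on the teeth). Clockwise on the ledge it jams on the teeth.
- thread_start (a point): On the mouth's axis, 14 mm below the rim, where the thread starts. Turned anticlockwise (seen from above) by at most 120 degrees on the ledge, the bung's lugs meet the openings and it drops about 8 mm, by its own weight if held loosely (a 3 mm drop is only off the teeth). The flange is then 6 to 7 mm above the rim; further anticlockwise is a hard stop.
- thread_end (a point): On the mouth's axis, 21 mm below the rim, where the lugs' undersides are when home. From the start a right-hand three-start thread leads here: 18 mm down per full clockwise turn, 1 mm of axial play, about 130 degrees in all; then the flange is hard on the rim. Forcing at a stop damages it: stop turning at 0.3 N m or a push of 15 N (limit 80 N in the thread).
- canister: Low white plastic waste canister, 240 x 170 mm, 100 mm high, with a neck 40 mm high on top; full and immovable. Origin: centre of its underside; the mouth is at x = +30 mm, y = 0 in its frame; a carrying handle stands 28 mm proud of the top at x = -100 mm, 90 mm long along y.
- tray: Fixed cream plastic tray 260 x 200 mm, walls 18 mm high, floor 4 mm thick, in which the bung stands. Origin: centre of its underside; long side along its x.
- beaker: Bystander: glass beaker, 70 mm in diameter, 90 mm high; origin at the centre of its underside.
- wash_bottle: Bystander: plastic wash bottle with a red cap, 64 mm in diameter, 150 mm high; origin at the centre of its underside.
- well_plate: Bystander: clear six-well plate, 85 x 127 mm, 20 mm high; origin at the centre of its underside.

How it is judged (in metres and radians):
On the way:
1. the bung has dropped level into the thread start (flange under 8.5 mm but still more than 3 mm above the rim) (z of plug_seat in the frame of mouth between 0.003 and 0.0085 m and horizontal distance between plug_seat and mouth below 0.005 m and angle between plug_seat's own z axis and vertical below 0.12 rad), for 0.15 s.
At the end, for the whole second after the job is handed in: The bung is screwed home in the mouth: flange underside within 1.5 mm of the rim, centred within 4 mm, upright within 0.05 rad, at rest and released (z of plug_seat in the frame of mouth below 0.0015 m and horizontal distance between plug_seat and mouth below 0.004 m and angle between plug_seat's own z axis and vertical below 0.05 rad and linear speed of plug below 0.02 m/s); the robot touches nothing.
It fails at once if the bung is forced: more than 80 N between bung and canister (contact force between plug and canister above 80 N).
It fails at once if the bung is cross-threaded: tilted more than 0.17 rad in the mouth with its flange less than 12 mm above the rim (horizontal distance between plug_seat and mouth below 0.012 m and z of plug_seat in the frame of mouth below 0.012 m and angle between plug_seat's own z axis and vertical above 0.17 rad).
It fails at once if a bystander is moved more than 20 mm (distance of any of beaker, wash_bottle, well_plate from where it was at the start of the episode above 0.02 m).
It also fails if it takes over 72 s, if anything falls off the work surface, if the arm or the gripper's body presses on something with over 40 N, if the wrist force passes 120 N, or if a joint passes its speed limit or range.

## Working session

There is one attempt and no reset: what is moved stays moved. The work goes in short steps, each a Python script; the robot and the scene stay as the last script left them, time stands still between calls to the robot, and variables do not carry over. Pictures are saved under pics/ and viewed, at most 10 in all, crops included, and the job is handed in when it is done.

```bash
ls; mkdir -p pics
python3 - <<'E'
from bench import arm,imaging,models,telemetry
import cv2,numpy as np
print(arm.pinch_z, telemetry.current_time(), telemetry.current_tcp_rot())
ims=[]
for c in("scene","top"):
    p,d=imaging.capture(c);np.savez(f"{c}0.npz",p=p,d=d);ims.append(p)
    m=imaging.camera_model(c);print(c,m["fx"],m["t"],np.round(-m["R"].T@m["t"]))
    for t in("plug","mouth","canister"):
        for r in models.regions_of(c,t)[:2]:
            print(t,round(r["p"],2),np.round(r["xy"]),r["region"].sum())
            np.savez(f"{c}_{t}_{round(r['p']*100)}.npz",r=r["region"])
cv2.imwrite("pics/a.png",ims[0][:,:,::-1]);cv2.imwrite("pics/b.png",ims[1][:,:,::-1])
print(telemetry.current_time())
E
```

```text
pics
18.700000000000003 0.0 [ 9.85434236e-01  1.70054061e-01 -1.55772124e-04 -9.79403756e-04]
scene 502.8109389890395 [-154.79861933 -219.07621977 1506.80429725] [1346. -310.  658.]
plug 0.78 [217. 265.] 747
mouth 0.96 [402. 234.] 9285
canister 0.91 [402. 238.] 9187
top 544.8724167500172 [  -9.43371427  579.46559511 1448.19899476] [ 469.  -12. 1488.]
plug 0.96 [400. 265.] 426
mouth 0.79 [246. 256.] 6569
canister 0.85 [247. 260.] 6597
0.4
```

View pics/a.png

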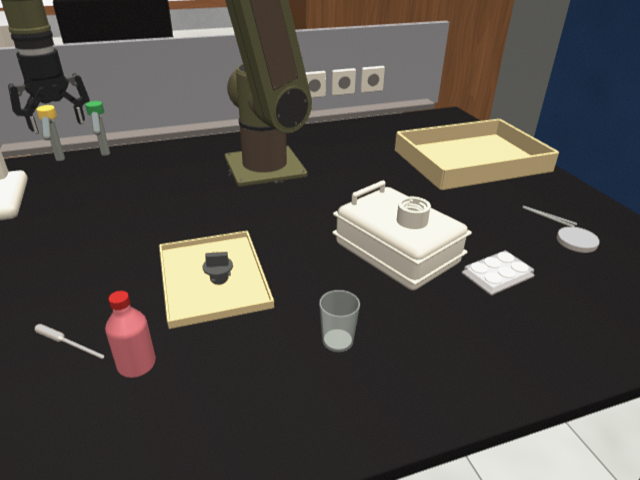

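View pics/b.png

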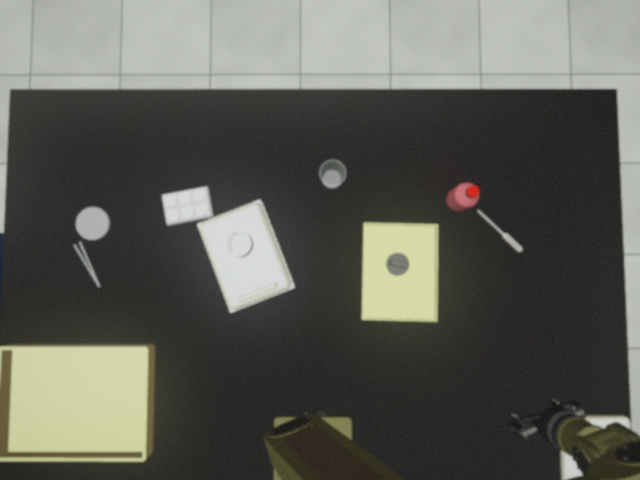

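The scene view shows the bung in the tray at (217,265) and the canister mouth at (413,207). In the top view they are at (398,264) and (240,244). Next I'll use depth to locate them in 3D.

```bash
cat > h.py <<'E'
import numpy as np, cv2
from bench import imaging
def cloud(c,d):
    m=imaging.camera_model(c);v,u=np.mgrid[:480,:640]
    P=np.stack([(u-m["cx"])/m["fx"]*d,(v-m["cy"])/m["fy"]*d,d],-1)
    W=(P-m["t"])@m["R"]; W[d<=0]=np.nan
    return W
def pix2z(c,uv,z):
    m=imaging.camera_model(c);r=m["R"].T@np.array([(uv[0]-m["cx"])/m["fx"],(uv[1]-m["cy"])/m["fy"],1])
    o=-m["R"].T@m["t"];return o+r*(z-o[2])/r[2]
E
python3 - <<'E'
from h import *
import glob
out=[]
for c in("top","scene"):
    f=np.load(f"{c}0.npz");W=cloud(c,f["d"])
    r=np.load(glob.glob(f"{c}_plug_*")[0])["r"]
    if c=="top":
        r2=r
        (cc,ax,an)=cv2.minAreaRect(np.argwhere(r)[:,::-1].astype(np.float32));print("plug rect",cc,ax,an, pix2z(c,np.argwhere(r)[:,::-1].mean(0),48))
    P=W[r];print(c,"plug z pct",np.nanpercentile(P[:,2],[1,10,50,90,99]))
    B=P[P[:,2]>58];q=B[:,:2];print("bar",len(q),q.mean(0),np.median(q,0));
    w,V=np.linalg.eigh(np.cov(q.T));print("axis",np.degrees(np.arctan2(V[1,1],V[0,1])),np.sqrt(w))
    r=np.load(glob.glob(f"{c}_canister_*")[0])["r"]
    near=W[...,2]; M=(near>131)&(near<149)&cv2.dilate(r.astype(np.uint8),np.ones((5,5))).astype(bool)
    q=W[M][:,:2].astype(np.float32);print("rim",len(q),q.mean(0),cv2.minEnclosingCircle(q),np.median(W[M][:,2]))
    k=cv2.minAreaRect(W[r][:,:2].astype(np.float32));print("can",k)
p=np.load("top0.npz")["p"]
a=cv2.resize(p[239:289,373:423],(500,500),interpolation=2);b=cv2.resize(p[219:269,215:265],(300,300),interpolation=2)
im=np.zeros((500,800,3),np.uint8);im[:,:500]=a;im[:300,500:]=b
cv2.imwrite("pics/c.png",im[:,:,::-1])
E
```

```text
plug rect (397.2500305175781, 264.25) (21.920310974121094, 22.62741470336914) 45.0 [ 506.03879971 -226.21866474   48.        ]
top plug z pct [38.00797313 42.15318778 46.9566637  74.16036617 78.80063644]
bar 100 [ 506.02560676 -226.01929253] [ 505.73814569 -225.90223633]
axis 77.3296242702341 [ 4.2224182  13.17398527]
rim 343 [547.01825 179.32133] ((506.9351501464844, 154.9969940185547), 88.50828552246094) 138.91658401589052
can ((534.300048828125, 174.59725952148438), (270.3097229003906, 167.18699645996094), 24.415714263916016)
scene plug z pct [10.98006008 20.94164784 46.03734123 72.14337387 74.72583323]
bar 217 [ 512.28521185 -226.10034015] [ 512.71392857 -226.56633392]
axis 77.61683507673136 [ 3.85174082 12.78246141]
rim 426 [559.58936 182.19269] ((557.6537475585938, 184.88014221191406), 36.9300537109375) 138.52709945589362
can ((433.97821044921875, 214.4931640625), (284.0333557128906, 422.094482421875), 38.1465950012207)
```

View pics/c.png

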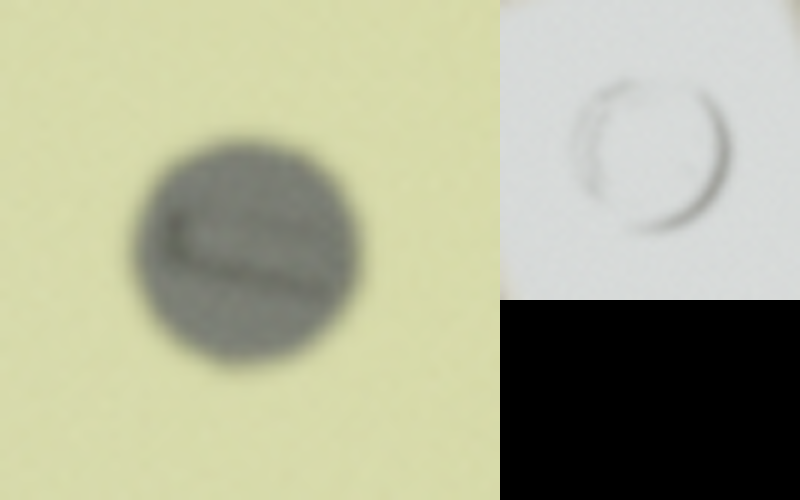

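In the crop, the bung's bar runs from about upper left to lower right, which matches the 77° depth axis. The mouth ring is centred near pixel (240,244.8). Next I'll refine the rim position and grasp the bung.

```bash
cat >> h.py <<'E'
from scipy.spatial.transform import Rotation as Ro
def quat(yaw):   # tool down, tool y at world angle yaw (deg)
    a=np.radians(yaw);y=np.array([np.cos(a),np.sin(a),0]);z=np.array([0,0,-1.]);x=np.cross(y,z)
    return list(Ro.from_matrix(np.stack([x,y,z],1)).as_quat())
def yaw_of(q):
    y=Ro.from_quat(q).as_matrix()[:,1];return np.degrees(np.arctan2(y[1],y[0]))
E
python3 - <<'E'
from h import *
from bench import arm,eoat,planner,telemetry as T
from scipy.optimize import least_squares
for c in("top","scene"):
    W=cloud(c,np.load(f"{c}0.npz")["d"])
    M=(W[...,2]>133)&(W[...,2]<147)&(np.hypot(W[...,0]-556,W[...,1]-184)<45)
    q=W[M][:,:2];print(c,len(q),q.mean(0),cv2.minEnclosingCircle(q.astype(np.float32)),(q.max(0)+q.min(0))/2,
      np.percentile(q,[2,98],axis=0).mean(0))
print("rim px",pix2z("top",(240.1,244.8),140))
print("yaw now",yaw_of(T.current_tcp_rot()))
for y in range(-180,180,30):
    s=planner.inverse_kinematics([556,184,200],quat(y)); print(y,None if s is None else np.round(s,2))
for y in(-12.5,167.5):
    print(y,planner.inverse_kinematics([507,-226,48],quat(y)))
E
```

```text
top 298 [554.83528596 181.71818163] ((554.8729248046875, 181.7559356689453), 33.72713088989258) [555.88500096 181.82240812] [554.60471373 181.50878159]
scene 381 [558.31448564 182.60295542] ((557.6537475585938, 184.88014221191406), 36.9300537109375) [558.2868925 182.5604082] [558.12083389 182.08204747]
rim px [551.37222778 176.55828298 140.        ]
yaw now -70.41650883984683
-180 [ 0.32  0.38 -0.05  1.15  0.   -1.25]
-150 [ 0.32  0.38 -0.05  1.15  0.   -1.77]
-120 [ 0.32  0.38 -0.05  1.15  0.   -2.3 ]
-90 [ 0.32  0.38 -0.05  1.15  0.   -2.82]
-60 [ 0.32  0.38 -0.05  1.15  0.    2.94]
-30 [ 0.32  0.38 -0.05  1.15  0.    2.41]
0 [ 0.32  0.38 -0.05  1.15  0.    1.89]
30 [ 0.32  0.38 -0.05  1.15  0.    1.37]
60 [ 0.32  0.38 -0.05  1.15  0.    0.84]
90 [ 0.32  0.38 -0.05  1.15  0.    0.32]
120 [ 0.32  0.38 -0.05  1.15  0.   -0.2 ]
150 [ 0.32  0.38 -0.05  1.15  0.   -0.73]
-12.5 [-0.41932182  0.44997669 -0.36633616  0.75448348  0.          1.36964066]
167.5 [-0.41932182  0.44997669 -0.36633616  0.75448348  0.         -1.77195199]
```

Run:
```python
from h import *
from bench import arm,eoat,imaging,models,telemetry as T
q=quat(-12.5)
arm.movep([507,-226,130],q); t=T.current_time()
arm.move_linear([507,-226,48],vel=100); print(T.current_ft_force(),T.current_opening())
eoat.clamp(); print(T.current_opening(),T.current_gripper_force(),T.current_ft_force(),T.current_torque())
arm.move_linear([507,-226,240],vel=150); print(T.current_ft_force(),T.current_opening(),T.current_torque())
arm.movep([556,182,240],quat(110)); print(T.current_qpos(),T.current_tool_pos(),T.current_time(),T.current_ft_force())
for c in("scene","top"):
    p,d=imaging.capture(c);np.savez(f"{c}1.npz",p=p,d=d)
    m=imaging.camera_model(c);u,v=[(lambda k:(m["fx"]*k[0]/k[2]+m["cx"],m["fy"]*k[1]/k[2]+m["cy"]))(m["R"]@np.array([556,182,190])+m["t"])][0];print(c,u,v)
    if c=="scene":cv2.imwrite("pics/d.png",cv2.resize(p[int(v)-75:int(v)+75,int(u)-90:int(u)+90],(720,600),interpolation=2)[:,:,::-1])
```

```text
[ 0.43243784 -0.29575373  0.49093859] 85.59106493102662
13.059886350939923 58.845545053482056 [-0.35195731 -0.21025617  2.48721028] [ 0.00609709  0.06626258 -0.06164689]
[-0.17594189  0.61817771 -1.6368643 ] 12.872130938536026 [ 0.0293766  -0.05512649 -0.02264818]
[ 3.15359175e-01  3.61076048e-01  3.10227586e-02  1.24123471e+00
 -4.64360511e-04 -3.22781079e-02] [556.04744035 181.25220017 239.79231136] 6.575 [-0.4187353   0.45452578 -1.86921291]
scene 415.94748816027345 182.66423136603768
top 234.92710643196938 241.59003357352776
```

View pics/d.png

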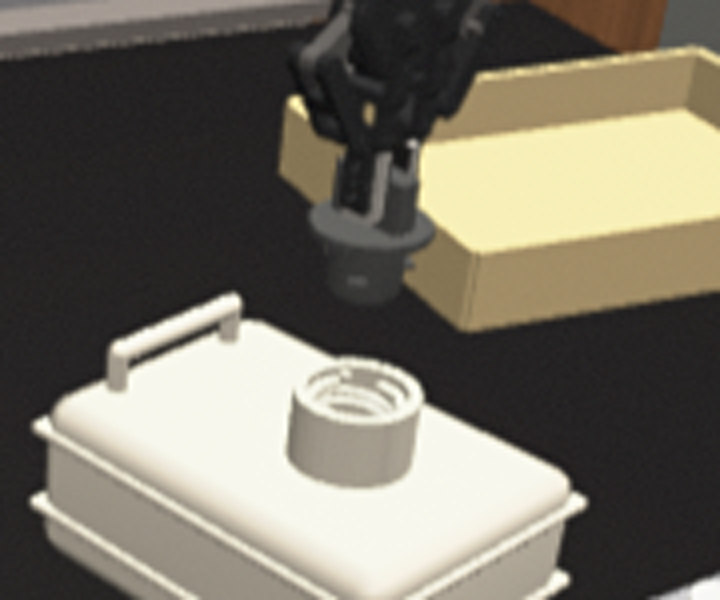

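Run:
```python
from h import *
f=np.load("scene1.npz");d=f["d"]
px=lambda x,y:(325+(x+.5)/4-.5,107+(y+.5)/4-.5)
m=imaging.camera_model("scene")
def pj(X):
    k=m["R"]@X+m["t"];return np.array([m["fx"]*k[0]/k[2]+m["cx"],m["fy"]*k[1]/k[2]+m["cy"]])
print("flange",pix2z("scene",px(371,221),236.3),"rim",pix2z("scene",px(358,388),140))
# predicted crop extents for known circles
t=np.linspace(0,2*np.pi,200)
def ext(c,r,z):
    E=np.array([pj(np.array([c[0]+r*np.cos(a),c[1]+r*np.sin(a),z])) for a in t]);E=(E-[325,107]+.5)*4-.5
    return E.min(0).round(),E.max(0).round()
print("tcp flange",ext((556,181.3),31,236.3),"rim@556,182",ext((556,182),33,140))
for c in("scene","top"):
    W=cloud(c,np.load(c+"1.npz")["d"])
    n=np.hypot(W[...,0]-556,W[...,1]-182)
    for lo,hi in((225,241),(192,222),(133,147)):
        q=W[(W[...,2]>lo)&(W[...,2]<hi)&(n<45)][:,:2]
        if len(q)>5:print(c,lo,len(q),q.mean(0),cv2.minEnclosingCircle(q.astype(np.float32)),q.min(0),q.max(0))
im=cv2.resize(np.load("top1.npz")["p"][212:272,205:285],(800,600),interpolation=2);cv2.imwrite("pics/e.png",im[:,:,::-1])
```

```text
flange [555.95760211 178.7978983  236.3       ] rim [554.69189057 185.33954561 140.        ]
tcp flange (array([312., 194.]), array([440., 248.])) rim@556,182 (array([289., 359.]), array([418., 423.]))
scene 225 277 [566.33694644 171.4804906 ] ((557.0496215820312, 177.95677185058594), 33.09159851074219) [524.95602912 147.92593777] [588.2701908  210.80604275]
scene 192 198 [566.59191577 173.52211013] ((554.9375, 179.7787628173828), 24.228870391845703) [533.69972254 160.13102052] [575.57445428 203.25999204]
scene 133 386 [558.51888875 182.09588918] ((557.1797485351562, 184.9165802001953), 36.47615051269531) [522.86078877 149.41631757] [592.1547974  217.06597911]
top 225 104 [539.17811136 161.07727046] ((539.5987548828125, 163.97813415527344), 23.60684585571289) [521.90186883 147.34855423] [558.78635069 181.89047687]
top 133 93 [540.29560804 162.7938582 ] ((547.0433349609375, 173.74020385742188), 30.25084114074707) [523.48583646 148.92039669] [568.44601653 195.26406946]
```

Run:
```python
from h import *
p=np.load("scene1.npz")["p"]
a=cv2.resize(p[150:190,395:445],(500,400),interpolation=1)
b=cv2.resize(p[190:235,390:440],(500,450),interpolation=1)
im=np.zeros((600,800,3),np.uint8)
im[:320,:400]=cv2.resize(p[150:190,395:445],(400,320),interpolation=0)
im[:360,400:]=cv2.resize(p[190:235,390:440],(400,360),interpolation=0)
cv2.imwrite("pics/f.png",im[:360,:,::-1])
for r in (160,161,162,163,164): print(r,p[r,396:442].mean(-1).astype(int))
for r in (202,204,206,208): print(r,p[r,390:440].mean(-1).astype(int))
```

```text
160 [ 34  37  35  33  35  41  71 101 103 101 101 101 100  93  98 107 100  86
  66  48  63  96 114 122  99  55  51  52  55  59  59  58  64  94 111 153
 207 224 224 223 223 223 223 223 223 222]
161 [ 35  36  34  34  34  41  74 102 104 102 100 102 102  99 104 106 108 108
 101  90  96 112 118 115  80  52  52  54  55  59  59  58  65 100  99 108
 153 208 224 224 223 223 223 222 223 223]
162 [ 35  34  35  35  34  39  63  95 102 101 102 101 101 100 100 101 103 106
 107 107 109 112 102  86  54  50  51  54  54  59  58  58  70 101 100  99
 109 155 208 224 224 223 223 223 223 223]
163 [ 36  37  35  34  35  36  49  77 102 102 101 101 102 101 103 101 100 102
 100 103 105 104  83  60  52  50  51  52  55  59  56  59  75 101 103 100
 100 113 157 198 216 224 224 223 223 223]
164 [ 34  35  32  34  34  36  43  59  85  97 102 101 103 102 102 100 101 101
 101 101 102 100  92  82  67  56  53  52  57  56  59  66  87 101 103 101
  99  96 115 136 175 216 223 224 224 223]
202 [244 244 244 243 244 244 244 244 243 244 244 235 175 198 232 235 243 234
 225 212 160 158 158 151 150 151 150 148 155 186 216 200 162 144 159 197
 239 248 222 132  46  33  36  34  34  34  33  35  34  35]
204 [244 244 244 244 244 243 244 243 218 244 244 235 239 243 233 212 196 208
 197 211 224 226 229 223 225 224 204 186 169 167 186 223 238 238 220 152
 154 229 247 247 136  43  32  34  36  35  37  37  36  33]
206 [243 244 243 244 243 244 245 233 141 206 246 245 243 223 205 219 232 232
 224 232 232 225 226 216 209 215 216 227 238 237 213 161 148 181 246 243
 187 215 245 247 206  70  29  34  36  35  37  35  36  35]
208 [244 244 243 244 243 245 245 222 123 123 157 200 233 245 244 236 231 193
 160 157 156 158 168 174 199 207 225 237 232 225 216 227 216 187 228 244
 244 245 244 233 214 195 143  85  53  34  32  34  34  35]
```

View pics/f.png

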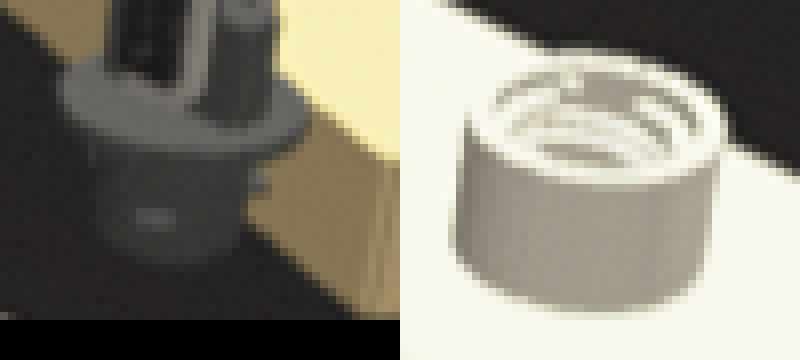

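The crop shows the flange spanning columns 402–433.5 and the rim spanning 398–431. The bung therefore needs to move roughly 4–6 mm in +y. I'll lower it to just above the rim and re-check there, where the parallax is small.

Run:
```python
from h import *
from bench import arm,eoat,imaging,telemetry as T
arm.move_linear([555,185.5,188],attitude=quat(110),vel=100); print(T.current_tool_pos(),T.current_ft_force(),T.current_time())
p,d=imaging.capture("scene");np.savez("scene2.npz",p=p,d=d)
cv2.imwrite("pics/g.png",cv2.resize(p[170:230,380:450],(700,600),interpolation=0)[:,:,::-1])
m=imaging.camera_model("scene")
t=np.linspace(0,2*np.pi,200);X,Y,Z=T.current_tool_pos()
for n,c,r,z in(("flange",(X,Y),31,Z-9.5),("foot",(X,Y),17,Z-44),("shank",(X,Y),19,Z-30),("rim",(X,Y),33,140)):
    E=np.array([c[0]+r*np.cos(t),c[1]+r*np.sin(t),z+0*t]).T@m["R"].T+m["t"];E=E[:,:2]/E[:,2:]*[m["fx"],m["fy"]]+[m["cx"],m["cy"]]
    print(n,((E.min(0)-[380,170]+.5)*10).round(),((E.max(0)-[380,170]+.5)*10).round())
```

```text
[555.32946442 185.37840888 188.37647217] [ 0.03640586 -0.02480452 -0.28840959] 7.35
flange [219. 106.] [527. 249.]
foot [269. 283.] [435. 364.]
shank [267. 220.] [454. 309.]
rim [189. 266.] [510. 424.]
```

View pics/g.png

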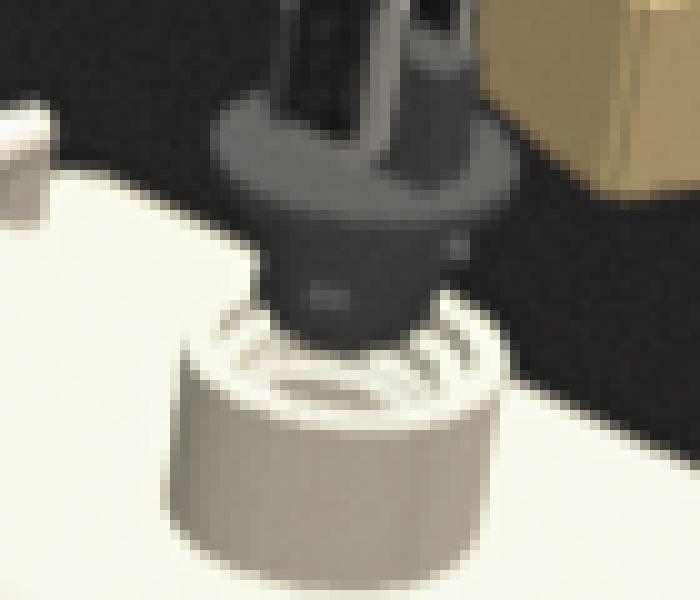

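Run:
```python
from h import *
from bench import models,telemetry as T
r=models.regions_of("scene","plug")[0];np.savez("m2.npz",r=r["region"]);print(r["p"],r["xy"])
f=np.load("scene2.npz");p=f["p"].mean(-1);W=cloud("scene",f["d"])
M=r["region"]
ys,xs=np.where(M);print(xs.min(),xs.max(),ys.min(),ys.max(),M.sum())
top=M&(p>85)&(p<125); top[:178]=0
P=W[top];P=P[np.isfinite(P).all(1)];print(len(P),np.median(P,0))
for _ in range(4):
    c=P.mean(0);A=np.c_[P[:,:2]-c[:2],np.ones(len(P))];k,*_=np.linalg.lstsq(A,P[:,2],rcond=None);e=P[:,2]-A@k
    print(len(P),c.round(1),k.round(3),e.std().round(2));P=P[abs(e)<2*e.std()]
sh=M&(p<75);sh[:192]=0
P=W[sh];print("shank",len(P),np.nanmean(P,0),np.nanmin(P,0),np.nanmax(P,0))
for z in range(144,180,5):
    q=P[abs(P[:,2]-z)<2.5]
    if len(q)>3: print(z,len(q),q.mean(0).round(1),np.percentile(q[:,0],90).round(1),(q[:,1].min()+q[:,1].max())/2)
print("tcp",T.current_tool_pos(),T.current_tcp_rot())
```

```text
0.96 [418.4, 187.7]
402 431 173 204 525
163 [565.54662931 171.30347579 185.77761641]
163 [564.4 176.4 185.3] [ 7.00000e-03 -2.30000e-02  1.85305e+02] 3.58
160 [564.3 176.1 185.8] [-4.00000e-03  8.00000e-03  1.85779e+02] 0.89
154 [564.3 176.  185.8] [-4.00000e-03  7.00000e-03  1.85815e+02] 0.8
151 [564.  175.8 185.9] [-2.0000e-03  7.0000e-03  1.8585e+02] 0.76
shank 202 [567.64868898 177.28810741 163.74573887] [300.46139921 158.65188009   1.20866543] [586.51619651 377.14732783 184.71154226]
149 12 [566.9 175.7 148.9] 570.0 177.01197151155912
154 40 [566.6 176.7 154.1] 572.9 179.76637775860652
159 31 [566.4 178.  159.4] 572.5 186.5545506663304
164 34 [567.5 176.7 163.9] 573.1 182.3661922499317
169 43 [566.5 176.2 168.7] 571.9 180.6268467308788
174 11 [568.8 174.5 172.7] 573.5 174.6880598084632
179 13 [579.5 174.5 180.6] 583.1 175.05069181004347
tcp [555.75380643 185.61867471 188.97009325] [-1.73541543e-01  9.84826085e-01  1.39566901e-04  9.46116123e-04]
```

```bash
python3 - <<'E'
from h import *
from scipy.optimize import least_squares
def fit(P,r,c0):
    s=least_squares(lambda c:np.hypot(P[:,0]-c[0],P[:,1]-c[1])-r,c0,loss="soft_l1",f_scale=.7)
    return s.x.round(2),np.median(abs(s.fun)).round(2),len(P)
f=np.load("scene2.npz");W=cloud("scene",f["d"]);M=np.load("m2.npz")["r"]
M=cv2.erode(M.astype(np.uint8),np.ones((3,3)))>0
z=W[...,2];n=np.hypot(W[...,0]-555,W[...,1]-183)
print("shank",fit(W[M&(z>152)&(z<174)&(n<30)],19,(555,183)))
print("flange rim",fit(W[(z>181)&(z<184.5)&(n<34)&(n>26)],31,(555,183)))
for c in("scene","top"):
  for k in "0","2":
    if c+k=="top2":continue
    V=cloud(c,np.load(c+k+".npz")["d"]);n=np.hypot(V[...,0]-556,V[...,1]-183);z=V[...,2]
    Q=V[(z>106)&(z<135)&(n>28)&(n<37)]
    if len(Q)>20:print(c+k,"neck",fit(Q,33,(556,183)))
    A=V[(z>136.5)&(z<143)&(n<40)]
    print("rim",len(A),[fit(A[(np.hypot(*(A[:,:2]-[556,183]).T)>24)],29.75,(556,183))],np.median(A[:,2]))
E
python3 -c "
from bench import telemetry as T
for i in range(4):print(T.current_tool_pos(),T.current_ft_force())"
```

```text
shank (array([553.37, 183.99]), np.float64(1.1), 133)
flange rim (array([553.08, 184.23]), np.float64(0.88), 51)
scene0 neck (array([556.72, 183.74]), np.float64(0.82), 404)
rim 263 [(array([558.38, 182.2 ]), np.float64(1.86), 251)] 140.40553762438594
scene2 neck (array([556.75, 183.49]), np.float64(0.68), 389)
rim 201 [(array([558.8 , 181.97]), np.float64(1.73), 194)] 140.4280699290552
top0 neck (array([554.78, 181.71]), np.float64(0.18), 44)
rim 199 [(array([554.98, 182.19]), np.float64(1.95), 181)] 139.9795633776619
[555.75380643 185.61867471 188.97009325] [ 0.53447704 -0.02787172 -1.92414538]
[555.75380643 185.61867471 188.97009325] [ 0.53447704 -0.02787172 -1.92414538]
[555.75380643 185.61867471 188.97009325] [ 0.53447704 -0.02787172 -1.92414538]
[555.75380643 185.61867471 188.97009325] [ 0.53447704 -0.02787172 -1.92414538]
```

Run:
```python
from h import *
from bench import arm,telemetry as T
q=quat(110);arm.move_linear([558.7,185.2,186],attitude=q,vel=60);arm.sleep(.3)
b=T.current_ft_force();x,y=558.7,185.2;print(b,T.current_time())
z=186
while z>162.5:
    z-=1.0 if z>167 else .5
    arm.move_linear([x,y,z],vel=40);arm.sleep(.05);f=T.current_ft_force()-b
    print(z,np.round(T.current_tool_pos(),2),f.round(1),T.current_torque().round(2),round(T.current_time(),2))
    if f[2]>4 or np.hypot(f[0],f[1])>5:break
```

```text
[ 0.93259504  0.29671201 -1.71668603] 8.0
185.0 [558.63 185.18 184.94] [-0.3 -0.9 -0.9] [-0.01  0.01  0.01] 8.3
184.0 [558.65 185.16 183.94] [-0.1  0.2  0.1] [ 0.01 -0.05  0.06] 8.6
183.0 [558.68 185.21 182.99] [-1.  -0.4  0.1] [ 0.02 -0.02 -0.02] 8.9
182.0 [558.67 185.2  181.97] [-1.6 -0.9 -0.2] [-0.01 -0.02 -0.02] 9.2
181.0 [558.69 185.19 180.97] [-0.7 -0.   0.5] [-0.03  0.01  0.01] 9.5
180.0 [558.68 185.19 179.95] [-0.2 -1.6  0.4] [0.02 0.   0.03] 9.8
179.0 [558.67 185.2  178.96] [-1.4 -1.   0.1] [ 0.02  0.02 -0.01] 10.1
178.0 [558.68 185.18 177.94] [-0.7 -0.5  0.3] [-0.01 -0.02 -0.02] 10.4
177.0 [558.65 185.18 176.98] [-1.2 -0.6 -0.7] [-0.01  0.04 -0.07] 10.7
176.0 [558.68 185.18 175.95] [-1.  -0.6  0.5] [ 0.03 -0.02 -0.01] 11.0
175.0 [558.67 185.2  174.98] [-0.2 -0.8  0.8] [0.04 0.01 0.01] 11.3
174.0 [558.67 185.21 173.97] [-1.4  0.1 -0.5] [-0.01  0.01  0.01] 11.6
173.0 [558.67 185.19 172.96] [-1.2 -0.7  0.8] [-0.   -0.03 -0.  ] 11.9
172.0 [558.66 185.19 171.97] [-1.5 -0.2  0.8] [ 0.    0.03 -0.03] 12.2
171.0 [558.66 185.18 170.96] [-0.3  0.4  0.1] [-0.01 -0.03  0.02] 12.5
170.0 [558.63 185.19 169.93] [-0.5 -0.2  0.4] [ 0.04  0.03 -0.03] 12.8
169.0 [558.68 185.21 168.96] [-1.6  0.3  1. ] [ 0.   -0.03 -0.  ] 13.1
168.0 [558.67 185.18 167.96] [-1.8 -1.4 -0.6] [ 0.02  0.05 -0.02] 13.4
167.0 [558.66 185.21 166.94] [-1.5  0.1  0.3] [-0.    0.   -0.03] 13.7
166.5 [558.66 185.19 166.48] [-0.9 -0.9  0.3] [ 0.04 -0.01 -0.02] 14.0
166.0 [558.69 185.19 165.98] [-1.6 -0.1 -0.5] [ 0.   -0.03  0.02] 14.3
165.5 [558.69 185.2  165.49] [-1.2 -0.5 -0.2] [-0.01  0.03  0.01] 14.6
165.0 [558.69 185.19 164.97] [-1.6  0.  -0.5] [ 0.01  0.04 -0.02] 14.9
164.5 [558.78 185.23 164.67] [-1.1 -0.1 -0.2] [-0.01 -0.03 -0.03] 15.2
164.0 [558.84 185.26 164.5 ] [-1.8 -0.6  5.7] [-0.08  0.28  0.04] 15.5
```

Run:
```python
from h import *
from bench import arm,telemetry as T
b=np.array([-.2,-.1,-1.7]);x,y=558.7,185.2;z=164.0;yaw=110.;turn=0
while turn<124:
    f=T.current_ft_force()-b;tz=T.current_torque()[2];p=T.current_tool_pos()
    print(round(yaw),round(z,2),p[2].round(2),f.round(1),tz.round(2),round(T.current_time(),1))
    if abs(tz)>.25 or f[2]>12 or np.hypot(f[0],f[1])>10:print("STOP");break
    if z<158.5 :break
    if f[2]<1.2: z-=.4
    else:
        if f[2]>5:z+=.3
        elif f[2]<2.5:z-=.15
        yaw+=4;turn+=4
    arm.move_linear([x,y,z],attitude=quat(yaw),vel=40)
```

```text
110 164.0 164.5 [-0.6 -0.2  5.7] 0.04 15.5
114 164.3 164.53 [1.2 0.8 3.7] 0.04 15.8
118 164.3 164.5 [ 1.6 -0.   4. ] -0.03 16.0
122 164.3 164.49 [-0.7 -0.4  5.2] -0.01 16.2
126 164.6 164.53 [ 0.5 -0.1  4.1] 0.02 16.5
130 164.6 164.52 [-0.3 -0.5  4.4] -0.02 16.8
134 164.6 164.55 [-0.5  0.2  3.7] 0.02 17.0
138 164.6 164.54 [ 0.8 -1.7  4. ] 0.02 17.2
142 164.6 164.54 [-0.3 -0.2  3.3] 0.1 17.5
146 164.6 164.55 [-0.6 -0.3  3.7] 0.04 17.8
150 164.6 164.56 [ 0.1 -0.1  3.6] 0.02 18.0
154 164.6 164.56 [ 0.2 -0.3  3.6] 0.02 18.2
158 164.6 164.55 [-1.   0.3  2.6] -0.02 18.5
162 164.6 164.53 [ 0.3 -0.5  2.4] -0.02 18.8
166 164.45 164.01 [ 0.6  2.1 -0.4] -0.03 19.0
166 164.05 163.8 [-0.3  0.5 -0.1] 0.01 19.2
166 163.65 163.58 [0.6 1.1 0. ] 0.0 19.5
166 163.25 163.27 [-0.4  0.   0.1] -0.03 19.8
166 162.85 162.89 [-0.3  1.3  0.4] -0.03 20.0
166 162.45 162.48 [-1.7  1.6  1.5] 0.03 20.2
170 162.3 162.11 [-0.5  0.7  0.4] -0.02 20.5
170 161.9 161.78 [-1.2  1.3  0. ] 0.03 20.8
170 161.5 161.44 [-1.5  0.6  0.6] 0.03 21.0
170 161.1 161.08 [-1.3  0.7 -0. ] 0.01 21.2
170 160.7 160.66 [-1.7  1.   0.5] -0.06 21.5
170 160.3 160.29 [-1.4  1.1  0.3] 0.03 21.8
170 159.9 159.84 [-1.5  1.4  1. ] -0.02 22.0
170 159.5 159.47 [-1.6  2.5  0.1] 0.01 22.2
170 159.1 159.06 [-3.   0.7  0.9] 0.01 22.5
170 158.7 158.65 [-0.8  1.8  1. ] -0.02 22.8
170 158.3 158.26 [-1.9  1.1  0.9] -0.01 23.0
```

Run:
```python
from h import *
from bench import arm,telemetry as T
b=np.array([-.2,-.1,-1.7]);x,y=558.7,185.2;z=158.3;yaw=170.
while z>155:
    z-=.4;arm.move_linear([x,y,z],attitude=quat(yaw),vel=40);f=T.current_ft_force()-b
    if f[2]>3:break
arm.sleep(.3);f=T.current_ft_force()-b
print("thread start",z,T.current_tool_pos().round(2),f.round(1),T.current_torque().round(2),T.current_time())
turn=0
while turn<140:
    f=T.current_ft_force()-b;tz=T.current_torque()[2];p=T.current_tool_pos()
    print(round(yaw),round(z,2),p[2].round(2),f.round(1),tz.round(2),round(T.current_time(),1))
    if abs(tz)>.25 or f[2]>12 or np.hypot(f[0],f[1])>10:print("STOP");break
    yaw-=4;turn+=4;z-=.2+np.clip((1.5-f[2])*.05,-.25,.1)
    arm.move_linear([x,y,z],attitude=quat(yaw),vel=40)
```

```text
thread start 155.89999999999998 [558.71 185.29 156.24] [-3.8  1.   7. ] [ 0.24  0.96 -0.01] 24.8
170 155.9 156.24 [-3.8  1.   7. ] -0.01 24.8
166 155.95 156.11 [-2.8  2.9  5.8] -0.05 25.1
162 155.96 155.92 [-1.3  3.5  4.9] -0.03 25.3
158 155.93 155.77 [-0.9  1.9  2.8] -0.03 25.6
154 155.8 155.58 [-0.8  2.   0.9] 0.01 25.8
150 155.57 155.35 [-0.5  0.4  0.6] -0.01 26.1
146 155.32 155.15 [-0.8  0.1  0.4] 0.05 26.3
142 155.07 154.95 [ 0.2 -0.6  0.6] -0.01 26.6
138 154.82 154.74 [-0.5  0.1  0.6] 0.0 26.8
134 154.57 154.55 [0.  0.  0.3] -0.01 27.1
130 154.31 154.31 [ 1.   0.4 -0.1] -0.04 27.3
126 154.03 154.1 [0.2 0.8 1.1] -0.04 27.6
122 153.81 153.9 [ 0.4 -0.   1.9] -0.02 27.8
118 153.63 153.68 [ 0.4 -0.2  1.4] 0.01 28.1
114 153.43 153.5 [ 0.  -0.2  2.2] -0.02 28.3
110 153.26 153.3 [-0.2  0.8  1.3] -0.02 28.6
106 153.05 153.1 [ 0.1 -0.6  2.2] -0.04 28.8
102 152.89 152.9 [-0.6 -0.7  1.7] -0.02 29.1
98 152.7 152.72 [ 0.7 -0.2  0.9] -0.02 29.3
94 152.47 152.49 [ 0.6 -0.1  0.5] 0.0 29.6
90 152.22 152.35 [1.1 0.7 1.1] 0.01 29.8
86 152.0 152.13 [ 0.6 -0.   1.7] 0.0 30.1
82 151.81 151.91 [ 0.8 -0.   1.7] 0.01 30.3
78 151.62 151.7 [0.6 0.1 2.3] 0.05 30.6
74 151.46 151.47 [0.8 0.1 2.6] 0.03 30.8
70 151.31 151.26 [ 0.8 -0.6  2.5] 0.02 31.1
66 151.16 151.09 [-0.  -0.5  2.1] -0.06 31.3
62 150.99 150.87 [-0.4 -0.1  1.7] -0.01 31.6
58 150.8 150.7 [-0.4 -0.9  2.1] -0.05 31.8
54 150.63 150.49 [ 0.6 -0.2  1.5] 0.02 32.0
50 150.43 150.28 [-1.9 -1.4  2. ] 0.03 32.3
46 150.26 150.11 [-2.5 -2.1  1.6] 0.01 32.5
42 150.06 149.94 [-2.4 -2.4  1.9] 0.07 32.8
38 149.88 149.74 [-3.6 -3.9  2.9] 0.06 33.0
34 149.75 149.75 [-2.9 -3.7  2.8] -0.02 33.3
```

Run:
```python
from h import *
from bench import arm,imaging,telemetry as T
b=np.array([-.2,-.1,-1.7]);x,y=558.7,185.2;z=149.7;yaw=34.;turn=0
while turn<24:
    yaw-=2;turn+=2;f=T.current_ft_force()-b;z-=.1+np.clip((3-f[2])*.05,-.25,.1)
    arm.move_linear([x,y,z],attitude=quat(yaw),vel=40)
    f=T.current_ft_force()-b;tz=T.current_torque()[2];p=T.current_tool_pos()
    print(round(yaw),round(z,2),p.round(2),yaw_of(T.current_tcp_rot()).round(1),f.round(1),T.current_torque().round(2),round(T.current_time(),1))
    if abs(tz)>.2 or f[2]>10 or np.hypot(f[0],f[1])>9:print("STOP");break
p,d=imaging.capture("scene");np.savez("scene3.npz",p=p,d=d)
cv2.imwrite("pics/i.png",cv2.resize(p[170:230,380:450],(700,600),interpolation=0)[:,:,::-1])
W=cloud("scene",d);z=W[...,2];n=np.hypot(W[...,0]-556.7,W[...,1]-183.6);g=p.mean(-1)
Q=W[(n<31)&(z>138)&(z<156)&(g<130)&(g>80)];print(len(Q),np.percentile(Q[:,2],[10,25,50,75,90]))
```

```text
32 149.68 [558.74 184.41 149.76] 32.1 [-1.3 -4.7  3.6] [-1.01  0.65 -0.01] 33.8
30 149.61 [558.29 184.68 149.74] 30.1 [-3.  -4.   3.5] [-0.89  0.91  0.02] 34.0
28 149.54 [558.13 184.71 149.76] 28.1 [-5.4 -3.8  5.9] [-0.85  0.96 -0.03] 34.3
26 149.58 [558.01 184.68 149.72] 26.1 [-3.7 -3.4  4.8] [-0.83  0.96  0.  ] 34.5
24 149.57 [557.91 184.68 149.72] 24.1 [-4.  -4.7  5.2] [-0.83  1.08  0.03] 34.8
22 149.58 [557.82 184.64 149.74] 22.1 [-5.3 -3.3  5. ] [-0.84  1.15  0.03] 35.0
20 149.58 [557.78 184.62 149.73] 20.2 [-5.  -4.4  5.5] [-0.95  1.15  0.3 ] 35.3
STOP
200 [145.57211331 146.44601595 147.11443495 147.76920904 148.59941939]
```

View pics/i.png

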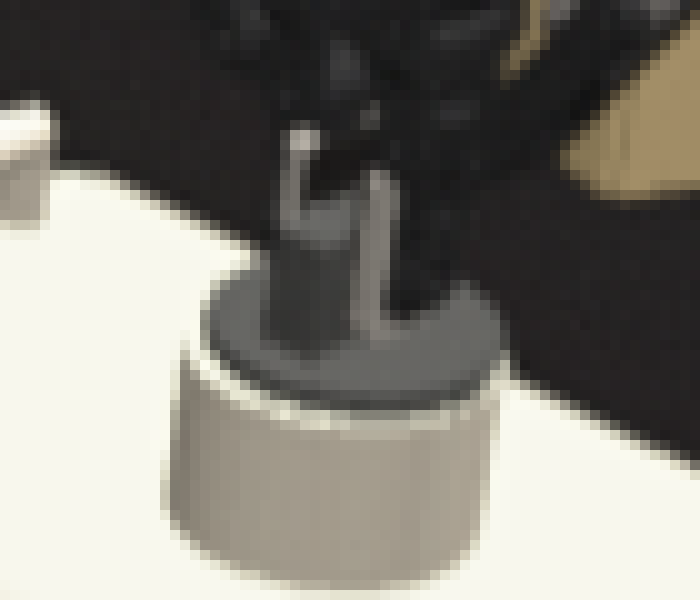

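The picture shows the flange lying on the rim, from about (200,310) to (505,340). Torque has just risen to 0.3 N·m with z steady, so the bung is home. I'll release it, retreat and check.

Run:
```python
from h import *
from bench import arm,eoat,imaging,telemetry as T
eoat.open_jaws();p=T.current_tool_pos();print(p,T.current_opening())
arm.move_linear([p[0],p[1],280],vel=120)
arm.movep([480,0,350],quat(60));print(T.current_time(),T.current_ft_force())
for c in("scene","top"):
    p,d=imaging.capture(c);W=cloud(c,d);z=W[...,2];n=np.hypot(W[...,0]-556,W[...,1]-183);g=p.mean(-1)
    P=W[(n<29)&(z>142)&(z<152)&(g<130)]
    for _ in range(4):
        m=P.mean(0);A=np.c_[P[:,:2]-m[:2],np.ones(len(P))];k,*_=np.linalg.lstsq(A,P[:,2],rcond=None);e=P[:,2]-A@k;P=P[abs(e)<2*e.std()]
    R=W[(n<40)&(n>20)&(z>136)&(z<143)&(g>200)]
    print(c,len(P),m.round(1),k.round(3),e.std().round(2),"rim",np.median(R[:,2]),len(R))
    if c=="scene":cv2.imwrite("pics/j.png",cv2.resize(p[170:230,380:450],(700,600),interpolation=0)[:,:,::-1])
```

```text
[558.77373353 185.26925314 149.59224309] 85.66164255632361
38.2417 [0.68210272 0.37149871 0.35993368]
scene 154 [565.1 180.2 147.1] [-1.30000e-02  1.50000e-02  1.47116e+02] 0.81 rim 140.85240875568618 25
top 180 [556.3 182.  146.8] [-6.00000e-03 -1.60000e-02  1.46786e+02] 2.02 rim 139.7511268129262 6
```

View pics/j.png

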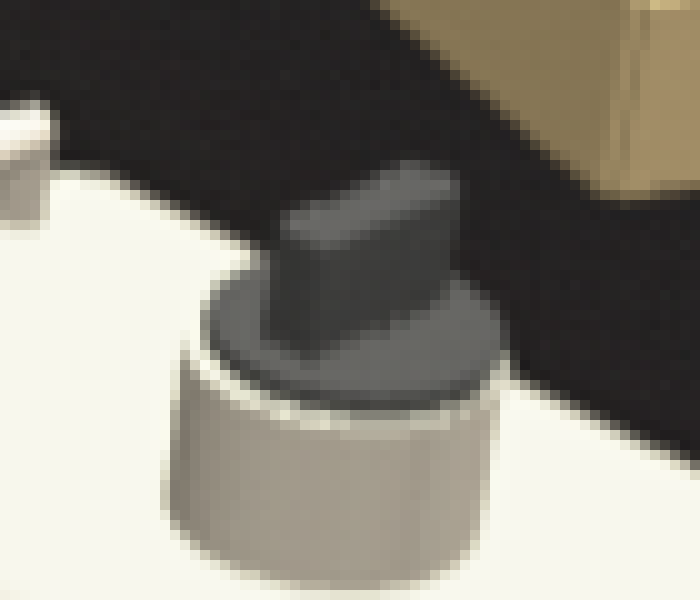

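The bung is free, level and flush on the rim, with the flange at columns 200–507 and the rim at 183–508.

```bash
python3 -c "
from bench import finish_job
print(finish_job())"
```

```text
the job is handed in; nothing more can be done
None
```

The bung is screwed home in the canister mouth, level with its flange on the rim, and released; I handed the job in after about 38 s of robot time, but the hand-in returned no verdict.

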